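Slide the long rod home in the V-groove fixture

TASK

Two plain steel rods lie in the two V-grooves of the measuring fixture. Gently push the longer rod along its groove until its end rests against the stop bar, without lifting it out and without driving the sprung bar to the end of its travel, and leave the shorter rod where it lies.

Things in the scene. Friction and masses are not known exactly. Their poses are not given: they have to be found in the camera images.
- v_fixture: Fixed aluminium fixture, 236 long (x) x 150 wide (y) mm. Origin on the bench under its middle. Two 90-degree V-grooves along x at y = +40 and -40, from the open end (x = -115) to the end block (x = 100, 58 high). Lands beside the grooves z = 30, groove bottoms z = 18, grooves 24 wide at top. A steel stop bar crosses both grooves at the +x end; its face is at x = 75, z 32 to 58.
- long_rod: Longer rod: bare steel cylinder, diameter 24, length 90 mm, 0.2 to 0.35 kg, in either groove, 50 to 85 short of the stop bar. Origin at its centre on its axis, 35 above the bench (the rod stands 17 above the lands); x is its axis, towards the stop bar. Sliding it takes 1 to 2 N, more if also pressed down. It touches the stop bar when its centre is at x = 30 in the fixture's frame.
- short_rod: Shorter rod: bare steel cylinder, diameter 24, length 50 mm, in the other groove. Origin at its centre on its axis; x is its axis.
- stop_bar (a joint): Travel (m) of the sprung, damped stop bar: 0 at rest, growing as it is pushed away from the rods along the fixture's +x, to 0.014 at the end of its travel. It yields 2 mm per newton, with damping of 60 N s/m, and returns to 0 when let go.
Things that resemble listed ones, but are neither listed nor needed, are in the scene too. Leave any orange look-alike of the long_rod alone.

How it is judged:
By the outcome, as a careful person would: the job done as asked, in the order asked, and still so for the second after the job is handed in, with the robot touching nothing.
It also fails if it takes over 38 s, if anything falls off the work surface, if the arm or the gripper's body presses on something with over 40 N, if the wrist force passes 120 N, or if a joint passes its speed limit or range.

ROBOT

A 6-joint arm with a two-finger parallel gripper is mounted at the origin on a cart in front of the work surface, level with it; the furniture and walls round the work are solid. World frame = base frame: x ahead of the robot, y to its left, z up, the work surface at z = 0. Lengths are in m, angles in rad, forces in N, time in s.
With the tool pointing down it reaches from about 0.4 to 0.825 m from the base axis. Payload 7 kg.
Tool frame: the origin (TCP) lies midway between the tips of the shut fingers; the grasp point (between the pads) lies behind it (tcp_to_grasp is the z of the grasp point in the tool frame, in m); z points along the fingers, y is the line along which they close (so a half turn about z gives the same grasp; the last joint's range is limited). The gripper opens to 85 mm and grips with 20 to 120 N. Pads are 22 mm wide; open, the fingers measure 114 mm over their backs; the gripper's body (76 mm by 85 mm) begins 54 mm behind the grasp point. The pads swing forward as they close: fully open they stand 13 mm farther back than shut.
Start: joints at [-0.882, 0.359, 0.012, 0, -1.224, -0.288], TCP at [0.263, -0.621, 0.231] pointing down, gripper open.
Joint ranges: [-3.07, 3.07], [-1.43, 2.12], [-1.02, 1.25], [-3.03, 1.67], [-3.05, -0], [-3.03, 3.03]. Speed limits (rad/s): [2.39, 2.39, 3.01, 3.14, 3.14, 3.14].

INTERFACE

Orientations are given as a 3x3 rotation matrix whose columns are the frame's x, y, z axes.
In Python, from workcell import * gives the robot as it stands. The module is installed in compiled form; this text tells all that it offers.
- The arm moves only by the shell command python3 -m handwheel 'ROWS' [OPENING] [FORCE]. ROWS is JSON, a list of rows, each an object of numbers: "dx", "dy", "dz": the shift along the tool's x, y, z in units of 50 mm (1.0 is 50 mm); "yaw": the turn about the tool's z in units of 6 degrees (1.0 is 6 degrees). A call has 1 to 12 rows; each row shifts and turns the commanded pose from where the row before left it, along the tool's axes as they then stand; what a row does not reach is not made up. A row lasts 1/10 s, in which the tool goes at most 50 mm and 8.59 degrees, less where a joint would pass 70% of its speed; a pose out of reach is approached as far as the arm can. A call is refused whole if a number of a shift passes 1 or a number of a turn 1, either way. A call with a gripper value outside its range is refused whole. OPENING is the finger opening in mm, from 0 to 85.4, set as the call begins (- or left out, the last holds). The fingers move at their own pace and stop on an object; FORCE is the grip in N (left out, the last holds). Time passes only in rows, so rows that do not move let the fingers close. It gives the time, the measured TCP pose, the force, the opening and the grip force at its end, in the units of the state.
- read_state(): the state, without advancing time (a new reading comes with each control period).
- snapshot(name): name is "side" or "top"; returns the picture (420x560x3 uint8, red, green, blue); there is no depth.
- calibration(name): a dict with "fx", "fy", "cx", "cy" (pixels), "eye" and "attitude" of the camera in the world. Camera axes: x right, y down, z forward; pixel columns grow to the right and rows downward; lengths in m; the calibration is good to about 2 mm. A picture is of the moment at which its call begins. calibration takes no time and is no camera call.
- hand_in(): hands the job in; it is judged then, once.
Trained networks look in the newest picture that a camera, given by its name, has taken for a name from the list of things; names that differ only in an ending like _2 or _b are one class to them, and where a whole thing is asked for, a point or a joint stands for the part that bears it (a point fixed in the world has none). Each returns a list of dicts, best first, with "confidence" (0 to 1); they miss things now and then, are a little off and sometimes report something else, mostly with a low value. They report only what shows in the picture. A call takes as long as a camera call. They do not tell look-alikes from the thing itself.
- recognise(query, camera): "box" ([left, top, right, bottom] in pixels, round what is visible of it).
- regions_of(query, camera): "pixels" (420x560 bool, what is visible of it) and "box" ([left, top, right, bottom] in pixels, round what is visible of it).
- place_of(query, camera): "location" ([column, row] in pixels: a listed point, or the origin of a listed thing).
The state is a dict: "t": time; "joint_pos": joint angles; "qd": joint speeds; "joint_efforts": joint torques, N m; "tool_pos": TCP position; "orientation": TCP orientation; "force": force on the tool from outside, world axes, zero at the start; "wrist_torque": the same for the moment, N m; "width": finger opening in m; "grip_force": force on a finger pad.
Only numpy, scipy, OpenCV 4.12 (cv2) and the standard library are available. Lean on these libraries where they do the work, as an engineer would, in place of code of your own. Each camera call takes 0.05 s, during which the arm holds its last target. There are 200 camera calls.

## Working session

There is one attempt and no reset: what is moved stays moved. The work goes in short steps, Python scripts to look and compute and a shell command to move; the robot and the scene stay as the last step left them, time stands still between calls to the robot, and variables do not carry over. Pictures are saved under pics/ and viewed, at most 10 in all, crops included, and the job is handed in when it is done.

```bash
mkdir -p pics
python3 - <<'E'
from workcell import *
import cv2,numpy as np
s=read_state();print({k:np.round(s[k],3).tolist() for k in s})
for c in("top","side"):
    im=snapshot(c);cv2.imwrite(f"pics/{c}0.png",im[:,:,::-1])
    k=calibration(c);print(c,k)
    for q in("v_fixture","long_rod","short_rod","stop_bar"):
        print(q,[(np.round(d["location"],1).tolist(),round(d["confidence"],2)) for d in place_of(q,c)],[(np.round(d["box"]).tolist(),round(d["confidence"],2)) for d in recognise(q,c)])
E
```

```text
{'t': 0.0, 'joint_pos': [-0.882, 0.359, 0.011, -0.0, -1.224, -0.288], 'qd': [-0.001, 0.001, 0.001, -0.0, 0.001, -0.0], 'joint_efforts': [-0.001, -58.332, 29.343, 6.937, -0.006, -0.0], 'tool_pos': [0.263, -0.621, 0.23], 'orientation': [[-0.921, -0.39, -0.001], [-0.39, 0.921, 0.001], [0.0, 0.002, -1.0]], 'force': [0.569, 0.344, 0.68], 'wrist_torque': [-0.007, 0.023, 0.005], 'grip_force': 0.0, 'width': 0.085}
top {'fx': 538.1306381752902, 'fy': 538.1306381752902, 'cx': 276.61046555201847, 'cy': 210.31509688985824, 'eye': array([0.47489106, 0.04204226, 1.01396206]), 'attitude': array([[-0.00914874, -0.99451018,  0.10423913],
       [-0.99955398,  0.01205875,  0.02732077],
       [-0.02842778, -0.10394269, -0.99417694]])}
v_fixture [] [([156.0, 157.0, 245.0, 292.0], 0.89)]
long_rod [([291.8, 303.3], 0.9), ([178.3, 236.6], 0.61), ([269.3, 126.1], 0.56)] [([374.0, 283.0, 403.0, 334.0], 0.93), ([247.0, 111.0, 292.0, 140.0], 0.86), ([267.0, 294.0, 314.0, 317.0], 0.66), ([171.0, 214.0, 184.0, 266.0], 0.56)]
short_rod [([221.1, 243.8], 0.56)] [([217.0, 231.0, 228.0, 257.0], 0.6)]Traceback (most recent call last):
  File "<stdin>", line 8, in <module>
ValueError: it knows: long_rod, short_rod, v_fixture
```

View pics/top0.png

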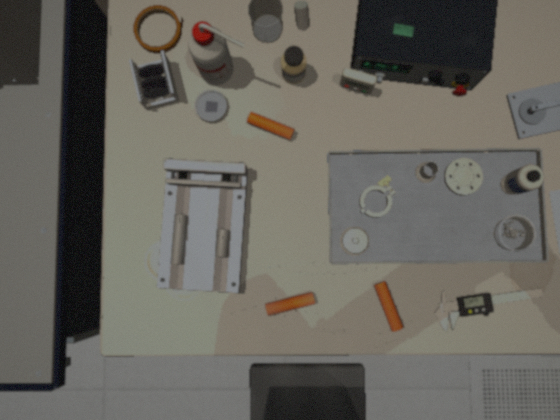

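The top view shows the fixture at columns 160–245, rows 160–292, with the stop bar at its far end (row ~180). The long steel rod is at about (178,240) and the short one at (222,243). Possible mix-ups are the orange look-alikes at (270,126), (291,303) and (388,306). The description says bare steel, lying in a groove and the longer of the two, so I choose (178,240).

```bash
cat > h.py <<'E'
from workcell import *
import cv2,numpy as np
def ray(c,uv):
    k=calibration(c);d=k["attitude"]@np.array([(uv[0]-k["cx"])/k["fx"],(uv[1]-k["cy"])/k["fy"],1]);return k["eye"],d
def at(c,uv,z):
    e,d=ray(c,uv);return e+d*(z-e[2])/d[2]
def px(c,p):
    k=calibration(c);q=k["attitude"].T@(np.array(p)-k["eye"]);return np.array([k["fx"]*q[0]/q[2]+k["cx"],k["fy"]*q[1]/q[2]+k["cy"]])
E
python3 - <<'E'
from h import *
print(tcp_to_grasp if 'tcp_to_grasp' in globals() else None)
im=snapshot("side");cv2.imwrite("pics/side0.png",im[:,:,::-1]);k=calibration("side");print(k)
for q in("v_fixture","long_rod","short_rod"):
    print(q,[(np.round(d["location"],1).tolist(),round(d["confidence"],2)) for d in place_of(q,"side")],[(np.round(d["box"]).tolist(),round(d["confidence"],2)) for d in recognise(q,"side")])
im=snapshot("top")[150:300,150:255];cv2.imwrite("pics/top1.png",cv2.convertScaleAbs(cv2.resize(im,None,fx=4,fy=4,interpolation=cv2.INTER_CUBIC)[:,:,::-1],alpha=1.5))
E
```

```text
-0.0187
{'fx': 476.6296733814435, 'fy': 476.6296733814435, 'cx': 287.5302542063766, 'cy': 211.62557086343213, 'eye': array([ 0.24113843, -0.59656815,  0.47627339]), 'attitude': array([[ 0.89466671, -0.23155407,  0.38203951],
       [-0.44643834, -0.43230178,  0.78345899],
       [-0.01625676, -0.87149176, -0.49014062]])}
v_fixture [([250.1, 210.5], 0.83)] [([188.0, 162.0, 319.0, 241.0], 0.84)]
long_rod [([364.3, 210.9], 0.81), ([208.3, 268.2], 0.6), ([231.7, 191.7], 0.58)] [([210.0, 180.0, 252.0, 198.0], 0.92), ([357.0, 196.0, 377.0, 233.0], 0.81), ([190.0, 249.0, 230.0, 282.0], 0.71), ([218.0, 312.0, 276.0, 362.0], 0.69)]
short_rod [([241.2, 203.3], 0.68)] [([227.0, 198.0, 260.0, 215.0], 0.83)]
```

View pics/side0.png

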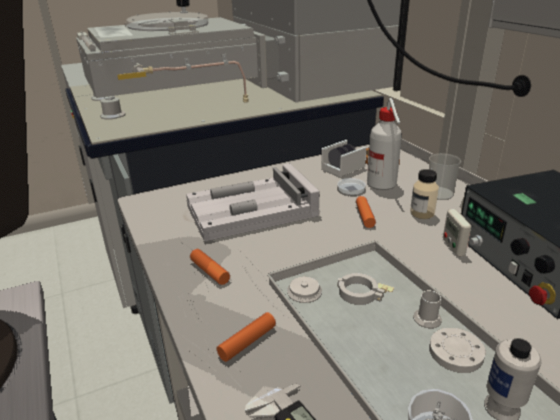

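View pics/top1.png

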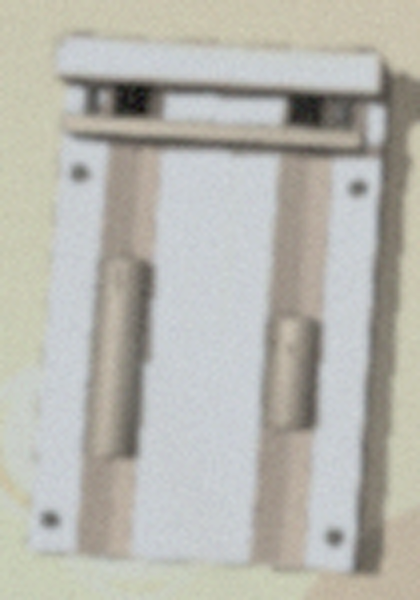

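The crop confirms two bare steel rods in the grooves. The left one, from (122,258) to (115,458), is clearly longer than the right one, (297,318) to (292,430). The stop bar's face is at about crop row 140.

```bash
cat >> h.py <<'E'
from scipy.optimize import least_squares
def full(u): return (np.array(u)+.5)/4-.5+150
def W(f,p):
    c,s=np.cos(f[2]),np.sin(f[2]);return np.array([f[0]+c*p[0]-s*p[1],f[1]+s*p[0]+c*p[1],p[2]])
E
python3 - <<'E'
from h import *
obs=[((32,550),(-.118,.075,.03)),((357,572),(-.118,-.075,.03)),((58,40),(.118,.075,.058)),((382,50),(.118,-.075,.058))]
r=least_squares(lambda f:np.concatenate([px("top",W(f,p))-full(u) for u,p in obs]),[.47,.18,0])
f=r.x;print(f,r.fun.round(2))
for n,u,z in(("Lfar",(124,258),.043),("Lnear",(115,460),.043),("Sfar",(297,318),.043),("Snear",(292,430),.043),("stop",(120,137),.04)):
    p=at("top",full(u),z);d=p[:2]-f[:2];c,s=np.cos(f[2]),np.sin(f[2]);print(n,p.round(4),"fix",np.round([c*d[0]+s*d[1],-s*d[0]+c*d[1]],4))
print("approach",W(f,(-.12,.04,.1)),"side pred",px("side",W(f,(0,0,0))),px("side",W(f,(-.115,.04,.03))))
E
```

```text
[ 0.55057743  0.20564505 -0.0634137 ] [-0.32  1.28  0.36  0.4  -0.67 -1.6   0.61 -0.14]
Lfar [0.5718 0.2438 0.043 ] fix [0.0188 0.0394]
Lnear [0.4803 0.247  0.043 ] fix [-0.0728  0.0368]
Sfar [0.5436 0.1647 0.043 ] fix [-0.0044 -0.0413]
Snear [0.493  0.1669 0.043 ] fix [-0.055  -0.0423]
stop [0.6281 0.2468 0.04  ] fix [0.0747 0.046 ]
approach [0.43335348 0.2531692  0.1       ] side pred [251.76392319 209.98111715] [190.40939979 199.73121063]
```

```bash
python3 -m handwheel '[{"dx":-0.6,"dy":0.65},{"dx":-0.6,"dy":0.65},{"dx":-0.6,"dy":0.65},{"dx":-0.6,"dy":0.65},{"dx":-0.6,"dy":0.65},{"dx":-0.6,"dy":0.65},{"dx":-0.6,"dy":0.65},{"dx":-0.6,"dy":0.65},{"dx":-0.6,"dy":0.65},{"dx":-0.6,"dy":0.65},{"dx":-0.6,"dy":0.65},{"dx":-0.6,"dy":0.65}]' 0
python3 -m handwheel '[{"yaw":0.9},{"yaw":0.9},{"yaw":0.9},{"yaw":0.9},{"yaw":0.83},{}]'
```

```text
invalid input at $[0]: expected keys dx, dy, dz, yaw
invalid input at $[0]: expected keys dx, dy, dz, yaw
```

All four keys are required.

```bash
python3 -m handwheel '[{"dx":-0.6,"dy":0.65,"dz":0,"yaw":0.4},{"dx":-0.6,"dy":0.65,"dz":0,"yaw":0},{"dx":-0.6,"dy":0.65,"dz":0,"yaw":0},{"dx":-0.6,"dy":0.65,"dz":0,"yaw":0},{"dx":-0.6,"dy":0.65,"dz":0,"yaw":0},{"dx":-0.6,"dy":0.65,"dz":0,"yaw":0},{"dx":-0.6,"dy":0.65,"dz":0,"yaw":0},{"dx":-0.6,"dy":0.65,"dz":0,"yaw":0},{"dx":-0.6,"dy":0.65,"dz":0,"yaw":0},{"dx":-0.6,"dy":0.65,"dz":0,"yaw":0},{"dx":-0.6,"dy":0.65,"dz":0,"yaw":0},{"dx":0,"dy":0,"dz":0,"yaw":0}]' 0
python3 -m handwheel '[{"dx":0,"dy":0,"dz":0,"yaw":0.8},{"dx":0,"dy":0,"dz":0,"yaw":0.8},{"dx":0,"dy":0,"dz":0,"yaw":0.8},{"dx":0,"dy":0,"dz":0,"yaw":0.8},{"dx":0,"dy":0,"dz":0,"yaw":0.8},{"dx":0,"dy":0,"dz":0,"yaw":0}]'
```

```text
t: 1.95
tool_pos: [0.4468, -0.1665, 0.2318]
orientation: [[-0.935, -0.356, 0.002], [-0.356, 0.935, 0.0], [-0.002, -0.0, -1.0]]
force: [1.1, 0.6, 0.2]
width: -0.0003
grip_force: 0.0
t: 2.55
tool_pos: [0.4449, -0.1705, 0.2314]
orientation: [[-0.998, 0.061, 0.0], [0.061, 0.998, 0.0], [-0.0, 0.0, -1.0]]
force: [0.3, 0.0, -0.3]
width: 0.0001
grip_force: 0.0
```

```bash
python3 -m handwheel '[{"dx":0.05,"dy":0.84,"dz":0,"yaw":0},{"dx":0.05,"dy":0.84,"dz":0,"yaw":0},{"dx":0.05,"dy":0.84,"dz":0,"yaw":0},{"dx":0.05,"dy":0.84,"dz":0,"yaw":0},{"dx":0.05,"dy":0.84,"dz":0,"yaw":0},{"dx":0.05,"dy":0.84,"dz":0,"yaw":0},{"dx":0.05,"dy":0.84,"dz":0,"yaw":0},{"dx":0.05,"dy":0.84,"dz":0,"yaw":0},{"dx":0.05,"dy":0.84,"dz":0,"yaw":0},{"dx":0,"dy":0.84,"dz":0,"yaw":0},{"dx":0,"dy":0,"dz":0,"yaw":0},{"dx":0,"dy":0,"dz":0,"yaw":0}]'
python3 -m handwheel '[{"dx":0,"dy":0,"dz":0.8,"yaw":0},{"dx":0,"dy":0,"dz":0.8,"yaw":0},{"dx":0,"dy":0,"dz":0.7,"yaw":0},{"dx":0,"dy":0,"dz":0,"yaw":0},{"dx":0,"dy":0,"dz":0,"yaw":0}]'
```

```text
t: 3.75
tool_pos: [0.4475, 0.251, 0.2309]
orientation: [[-0.998, 0.056, -0.001], [0.056, 0.998, -0.001], [0.001, -0.001, -1.0]]
force: [-0.3, -0.4, -0.7]
width: 0.0
grip_force: 0.0
t: 4.25
tool_pos: [0.4481, 0.2496, 0.1171]
orientation: [[-0.998, 0.06, -0.0], [0.06, 0.998, -0.001], [-0.0, -0.001, -1.0]]
force: [-0.0, -0.8, 0.5]
width: -0.0001
grip_force: 0.0
```

```bash
python3 -m handwheel '[{"dx":0,"dy":0,"dz":0.5,"yaw":0},{"dx":0,"dy":0,"dz":0.5,"yaw":0},{"dx":0,"dy":0,"dz":0,"yaw":0},{"dx":0,"dy":0,"dz":0,"yaw":0}]'
python3 - <<'E'
from h import *
im=snapshot("side")[140:250,160:330];a=cv2.resize(im,None,fx=4,fy=4,interpolation=cv2.INTER_CUBIC);cv2.imwrite("pics/side1.png",cv2.convertScaleAbs(a[:,:,::-1],alpha=1.3))
print(px("side",read_state()["tool_pos"]))
E
```

```text
t: 4.65
tool_pos: [0.4487, 0.251, 0.0683]
orientation: [[-0.998, 0.059, 0.002], [0.059, 0.998, 0.001], [-0.002, 0.001, -1.0]]
force: [-0.0, 0.0, 0.7]
width: -0.0004
grip_force: 0.0
[193.56243733 181.64467781]
```

View pics/side1.png

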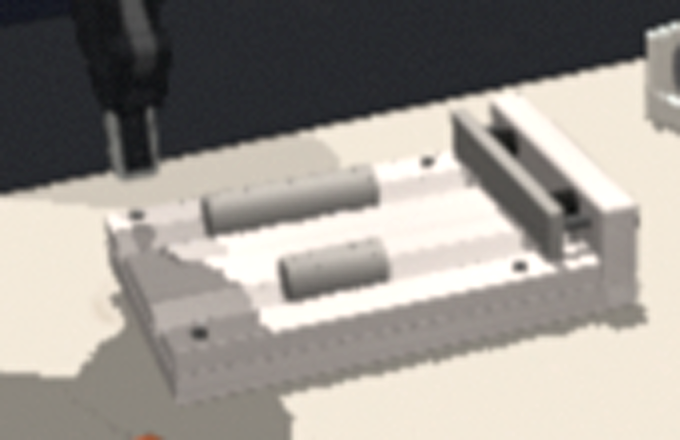

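The crop shows the shut fingers at (135,170), clear behind the long rod's near end at (210,215) and in line with its groove. I'll lower to just above the lands and push.

```bash
python3 -m handwheel '[{"dx":0,"dy":0,"dz":0.32,"yaw":0},{"dx":0,"dy":0,"dz":0.32,"yaw":0},{"dx":0,"dy":0,"dz":0,"yaw":0},{"dx":0,"dy":0,"dz":0,"yaw":0}]'
python3 -m handwheel '[{"dx":-0.1,"dy":0,"dz":0,"yaw":0},{"dx":-0.1,"dy":0,"dz":0,"yaw":0},{"dx":-0.1,"dy":0,"dz":0,"yaw":0},{"dx":-0.1,"dy":0,"dz":0,"yaw":0},{"dx":-0.1,"dy":0,"dz":0,"yaw":0},{"dx":-0.1,"dy":0,"dz":0,"yaw":0},{"dx":-0.1,"dy":0,"dz":0,"yaw":0},{"dx":-0.1,"dy":0,"dz":0,"yaw":0}]'
python3 - <<'E'
from h import *
im=snapshot("side")[140:250,160:330];a=cv2.resize(im,None,fx=4,fy=4,interpolation=cv2.INTER_CUBIC);cv2.imwrite("pics/side2.png",cv2.convertScaleAbs(a[:,:,::-1],alpha=1.3))
s=read_state();print(s["tool_pos"],s["force"])
E
```

```text
t: 5.1
tool_pos: [0.4484, 0.251, 0.0358]
orientation: [[-0.998, 0.059, 0.001], [0.059, 0.998, 0.001], [-0.001, 0.001, -1.0]]
force: [0.0, -0.1, 0.4]
width: -0.0001
grip_force: 0.0
t: 5.9
tool_pos: [0.4878, 0.2477, 0.0341]
orientation: [[-0.998, 0.06, -0.001], [0.06, 0.998, -0.001], [0.0, -0.001, -1.0]]
force: [-1.0, -0.4, 0.1]
width: -0.0001
grip_force: 0.6
[0.48865241 0.24798607 0.03420532] [ 0.71805521 -0.10035678  0.31158212]
```

View pics/side2.png

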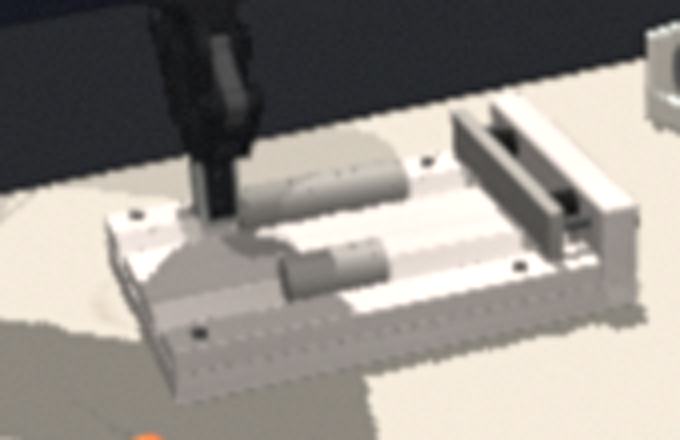

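The rod is sliding along in its groove; its far end is now at (407,185). About 38 mm remain, so I'll go most of the way and then creep.

```bash
python3 -m handwheel '[{"dx":-0.08,"dy":0,"dz":-0.02,"yaw":0},{"dx":-0.08,"dy":0,"dz":0,"yaw":0},{"dx":-0.08,"dy":0,"dz":0,"yaw":0},{"dx":-0.08,"dy":0,"dz":0,"yaw":0},{"dx":-0.08,"dy":0,"dz":0,"yaw":0},{"dx":-0.08,"dy":0,"dz":0,"yaw":0},{"dx":-0.08,"dy":0,"dz":0,"yaw":0},{"dx":0,"dy":0,"dz":0,"yaw":0},{"dx":0,"dy":0,"dz":0,"yaw":0}]'
python3 - <<'E'
from h import *
def crop(c,y0,y1,x0,x1,k,n=4):
    a=np.mean([snapshot(c)[y0:y1,x0:x1].astype(float) for _ in range(n)],0).clip(0,255).astype(np.uint8)
    return cv2.convertScaleAbs(cv2.resize(a,None,fx=k,fy=k,interpolation=cv2.INTER_CUBIC)[:,:,::-1],alpha=1.3)
a=crop("side",150,215,225,325,8);cv2.imwrite("pics/s3.png",a)
F=[read_state()["force"][0] for _ in range(5)];s=read_state();print(s["tool_pos"],F)
E
```

```text
t: 6.85
tool_pos: [0.516, 0.2465, 0.0354]
orientation: [[-0.998, 0.06, 0.001], [0.06, 0.998, 0.0], [-0.001, 0.0, -1.0]]
force: [-0.1, 1.0, -0.1]
width: 0.0002
grip_force: 0.0
[0.51561337 0.24643575 0.03538586] [np.float64(-0.3083990111569664), np.float64(-0.3083990111569664), np.float64(-0.3083990111569664), np.float64(-0.3083990111569664), np.float64(-0.3083990111569664)]
```

View pics/s3.png

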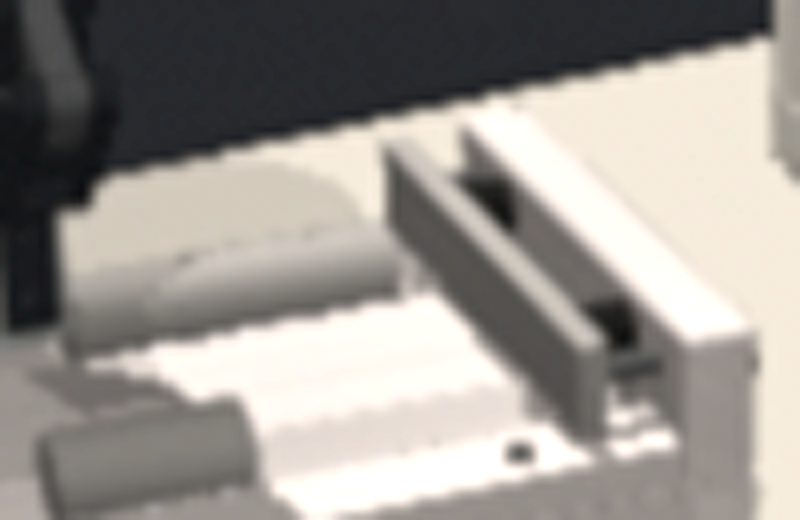

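The rod's far end (405,270) is still short of the bar (about 440). I'll save a baseline of the bar and creep.

```bash
cat > bar.py <<'E'
from h import *
import sys
def avg(c,n=4): 
    fs=[];im=0
    for _ in range(n): im=im+snapshot(c).astype(float)/n; fs.append(read_state()["force"]@[.998,-.06,0])
    return im,np.mean(fs)
t,f1=avg("top");s,f2=avg("side")
T=t[176:190,185:240].mean(2);S=s[176:210,282:304].mean(2)   # bar parts away from the long rod
if sys.argv[1]=="base": np.savez("base.npz",T=T,S=S)
b=np.load("base.npz")
def shift(A,B):   # least-squares gradient along the image direction of travel
    gy,gx=np.gradient(cv2.GaussianBlur(B,(0,0),.7));return gx,gy,A-B
gx,gy,d=shift(T,b["T"]);print("top rows",-np.sum(gy*d)/np.sum(gy*gy),"rms",d.std())
gx,gy,d=shift(S,b["S"]);print("side cols",-np.sum(gx*d)/np.sum(gx*gx),"rms",d.std())
print("force",f1,f2,read_state()["tool_pos"])
E
python3 bar.py base; python3 bar.py x
python3 -m handwheel '[{"dx":-0.02,"dy":0,"dz":0,"yaw":0},{"dx":-0.02,"dy":0,"dz":0,"yaw":0},{"dx":-0.02,"dy":0,"dz":0,"yaw":0},{"dx":-0.02,"dy":0,"dz":0,"yaw":0},{"dx":-0.02,"dy":0,"dz":0,"yaw":0},{"dx":-0.02,"dy":0,"dz":0,"yaw":0}]'; python3 bar.py x
```

```text
top rows -0.0 rms 0.0
side cols -0.0 rms 0.0
force -0.011050424240077655 0.6222632655545214 [0.51557693 0.24635624 0.03532764]
top rows 0.0033378242217057094 rms 1.094876807614732
side cols -0.0007939563845000989 rms 0.3699386227421471
force 0.08018801325326591 0.24195110191149757 [0.51558243 0.24632034 0.03528693]
t: 8.45
tool_pos: [0.5215, 0.2459, 0.0352]
orientation: [[-0.998, 0.06, -0.0], [0.06, 0.998, -0.0], [0.0, -0.0, -1.0]]
force: [-1.4, -0.9, 0.3]
width: 0.0004
grip_force: 0.6
top rows 0.047397705449477856 rms 4.587874398060836
side cols 0.00048572540220844434 rms 0.38587233121942266
force -0.5078567721351073 -0.18473569483600047 [0.52170165 0.24602854 0.03536634]
```

```bash
for i in 1; do python3 -m handwheel '[{"dx":-0.02,"dy":0,"dz":0,"yaw":0},{"dx":-0.02,"dy":0,"dz":0,"yaw":0},{"dx":0,"dy":0,"dz":0,"yaw":0}]'|grep -E "^(t|force)"; python3 bar.py x; done
```

```text
t: 9.15
tool_pos: [0.5237, 0.2459, 0.0353]
force: [-1.3, 0.0, 0.4]
top rows 0.06624422680750153 rms 5.506513305186439
side cols 0.0005803016949728898 rms 0.3856105919692273
force -0.7760304881954214 -0.5454795946601055 [0.52366265 0.24587829 0.03534354]
```

```bash
python3 -m handwheel '[{"dx":-0.02,"dy":0,"dz":0,"yaw":0},{"dx":-0.01,"dy":0,"dz":0,"yaw":0},{"dx":0,"dy":0,"dz":0,"yaw":0}]'|grep -E "^(t|force)"; python3 bar.py x
```

```text
t: 9.85
tool_pos: [0.5251, 0.2457, 0.0353]
force: [-0.2, 0.8, -0.1]
top rows 0.06615623461439907 rms 5.398898055713008
side cols -0.0006304663982357437 rms 0.37043578195158317
force -0.42974396148453065 -0.9964244998246874 [0.52508599 0.24574465 0.03530036]
```

```bash
python3 -m handwheel '[{"dx":-0.02,"dy":0,"dz":0,"yaw":0},{"dx":-0.01,"dy":0,"dz":0,"yaw":0},{"dx":0,"dy":0,"dz":0,"yaw":0}]'|grep -E "^(t|force)"; python3 bar.py x
```

```text
t: 10.55
tool_pos: [0.5265, 0.2456, 0.0353]
force: [-1.3, 0.1, 0.8]
top rows -0.621461848656524 rms 10.939539314256486
side cols 0.46783374999675315 rms 9.858990397170215
force -1.8251263728926845 -1.640965051001075 [0.52653124 0.24559352 0.03526902]
```

The bar has moved by roughly 1 mm, so the rod is in contact. I'll back off gently and check.

```bash
python3 -m handwheel '[{"dx":0.01,"dy":0,"dz":0,"yaw":0},{"dx":0.01,"dy":0,"dz":0,"yaw":0},{"dx":0.02,"dy":0,"dz":0,"yaw":0},{"dx":0.1,"dy":0,"dz":0,"yaw":0},{"dx":0.2,"dy":0,"dz":0,"yaw":0},{"dx":0.2,"dy":0,"dz":0,"yaw":0},{"dx":0,"dy":0,"dz":0,"yaw":0},{"dx":0,"dy":0,"dz":-0.8,"yaw":0},{"dx":0,"dy":0,"dz":-0.8,"yaw":0},{"dx":0,"dy":0,"dz":-0.8,"yaw":0},{"dx":0,"dy":0,"dz":0,"yaw":0},{"dx":0,"dy":0,"dz":0,"yaw":0}]'; python3 bar.py x
python3 - <<'E'
from h import *
a=np.mean([snapshot("side")[150:215,225:325].astype(float) for _ in range(4)],0).astype(np.uint8)
cv2.imwrite("pics/s4.png",cv2.convertScaleAbs(cv2.resize(a,None,fx=8,fy=8,interpolation=cv2.INTER_CUBIC)[:,:,::-1],alpha=1.3))
E
```

```text
t: 12.15
tool_pos: [0.4998, 0.2478, 0.1565]
orientation: [[-0.998, 0.06, 0.002], [0.06, 0.998, 0.002], [-0.002, 0.002, -1.0]]
force: [-0.7, -0.4, -0.6]
width: 0.0004
grip_force: 0.0
top rows -0.6049176769808282 rms 10.827689099371195
side cols 0.44109481889191576 rms 9.78965704579583
force -0.16828711149846665 -0.43068799437752026 [0.49938533 0.24705492 0.15449796]
```

View pics/s4.png

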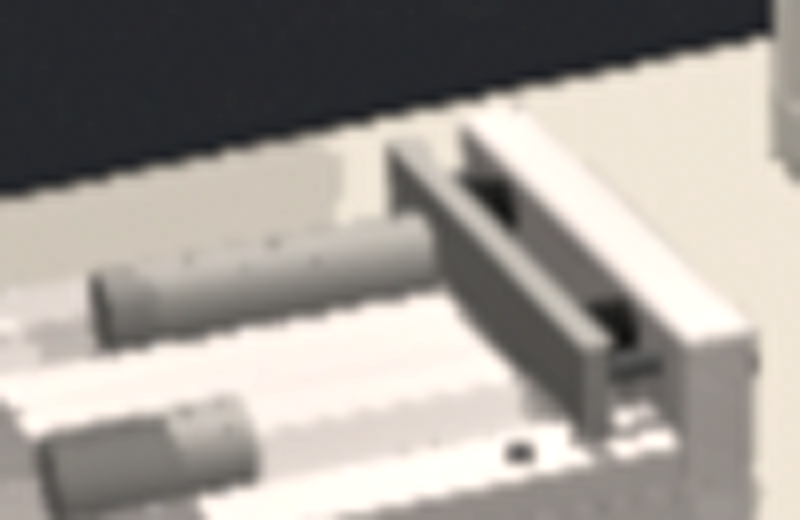

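The long rod's far end (432,245) rests against the bar. The bar is still held about 1 mm back, well short of the end of its travel, so contact has been kept. The short rod at (150,455) hasn't moved, and the gripper is clear.

```bash
python3 -c "
from workcell import *
print(hand_in())"
```

```text
the job is handed in; nothing more can be done
None
```

I pushed the longer rod along its groove until it rested against the stop bar, which yielded only about 1 mm; the shorter rod was not touched, the arm is clear, and the job is handed in (no verdict was returned).

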